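Check the height gauge on its datum posts and press it home on the bolster pin

TASK

Pick up the height gauge by its grip body and set its foot squarely on the middle of the low datum post, then on the middle of the high one, pausing about half a second on each. Then work the gauge over the locating pin of the bolster plate until it drops on, press it down until the sprung pad under it is fully home, and finish holding it there: still gripped, upright and pushed down. Leave the mug, cobble, spirit level and plug-and-feathers set where they are.

Things in the scene. Friction and masses are not known exactly. Their poses are not given: they have to be found in the camera images.
- gauge_grip (a point): Centre of the slate-grey grip body (40 along x, 30 along y, 36 mm high) of the loose height gauge, which stands upright on the bench, about 0.32 kg. Below the grip body come a round neck (24 mm diameter, 10 high) and a square steel foot (46 x 46, 22 high); 68 mm in all. The point is 50 mm above the foot's underside, 18 below the top; z up. Grasp across the 30 mm side (fingers close along y).
- gauge_foot (a point): Middle of the underside of the gauge's foot, 50 mm under the grip centre, z up the gauge. Here is the mouth of a round blind bore, 13 mm in diameter and 22 mm deep, chamfered by 1.5 mm, that goes over the locating pin.
- low_post_top (a point): Middle of the flat top of the low datum post: a rigid steel post, 24 mm in diameter on a dark 36 mm flange, fixed on the bolster plate, its top 12 mm above the plate's upper face and marked with a black dot. It stands 80 mm from the locating pin along the plate's long side, the high post as far to the other side; which side is which differs.
- high_post_top (a point): Middle of the flat top of the high datum post: like the low one, but its top is 32 mm above the plate's upper face. Rigid.
- pin_tip (a point): Top of the fixed steel locating pin in the middle of the bolster plate (dark cast iron, 120 along x, 250 along y, 16 mm thick, fixed flat on the bench); z up. The pin is 10 mm in diameter, its top edge chamfered by 2 mm; it stands 20 mm above the plate's upper face, 12 mm above the sprung pad. Once the gauge is over it the pin is hidden.
- sprung_pad (a joint): Travel (m) of the sprung pad, a round aluminium disc of 52 mm diameter round the pin: 0 = up (its top 12 mm below the pin's tip, 8 above the plate), 0.006 = fully home on its stop (18 mm below the tip). It goes straight down; the spring pushes back with about 7 N at the top and 14 N fully home, so the gauge's own weight (2.5 to 4 N) does not press it down.
- cobble: Bystander: rough pink granite cobble, about 95 x 85 x 75 mm, 1.5 kg, origin at its underside.
- level: Bystander: short aluminium spirit level, 22 x 250 x 42 mm, its length along its y, origin at its underside.
- mug: Bystander: red enamel mug, 82 mm in diameter and 82 mm high, origin at its underside.
- plug_set: Bystander: steel plug and feathers lying flat, about 115 x 50 x 12 mm, origin at its underside.

How it is judged:
By the outcome, as a careful person would: the job done as asked, in the order asked, and still so for the second after the job is handed in, while the arm keeps its last pose, push and grip.
It also fails if it takes over 48 s, if anything falls off the work surface, if the arm or the gripper's body presses on something with over 40 N, if the wrist force passes 120 N, or if a joint passes its speed limit or range.

ROBOT

A 7-joint arm with a two-finger parallel gripper is mounted at the origin on the work surface. World frame = base frame: x ahead of the robot, y to its left, z up, the work surface at z = 0. Lengths are in m, angles in rad, forces in N, time in s.
With the tool pointing down it reaches from about 0.35 to 0.9 m from the base axis. Payload 7.2 kg.
Tool frame: the origin (TCP) lies between the finger pads; the fingertips stand 22 mm ahead of it and the grasp point (between the pads) lies 3 mm ahead of it; z points along the fingers, y is the direction in which the jaws open and shut (so a half turn about z gives the same grasp; the last joint's range is limited). The gripper opens to 88 mm and grips with 3 to 60 N. Pads are 20 mm wide; open, the fingers measure 115 mm over their backs; the gripper's body (75 mm by 178 mm) begins 61 mm behind the grasp point.
Start: joints at [-1.372, 0.411, -0.013, 1.596, 0.006, 1.134, -0.082], TCP at [0.165, 0.603, 0.245] pointing down, gripper open.
Joint ranges: [-2.95, 2.95], [-0.29, 1.99], [-1.47, 1.44], [0.14, 2.54], [-1.03, 4.17], [0.13, 1.85], [-2.86, 2.86]. Speed limits (rad/s): [2.39, 2.39, 3.01, 3.01, 3.14, 3.14, 3.14].

INTERFACE

Orientations are given as a 3x3 rotation matrix whose columns are the frame's x, y, z axes.
In Python, from cell import robot gives the robot as it stands. The module is installed in compiled form; this text tells all that it offers.
- The arm moves only by the tool play_rows, never from a script. Its argument "motion" is a list that holds one entry, the list of rows, each a list of 7 numbers: the shift along the tool's x, y, z in units of 200 mm (1.0 is 200 mm), then the turn, a rotation vector about the tool's x, y, z in units of 30 degrees (1.0 is 30 degrees), then the opening, from -1 (shut) to 1 (fully open). A call has 1 to 20 rows; each row is the pose to reach, as a shift and turn from the pose commanded when the call began, along the tool's axes at that moment; what a row does not reach only later rows make up. A row lasts 1/10 s, in which the tool goes at most 50 mm and 8.59 degrees, less where a joint would pass 70% of its speed; a pose out of reach is approached as far as the arm can. A call with a number of a shift or a turn outside -1 to 1 is refused whole. A call with a gripper value outside its range is refused whole. The fingers move at their own pace and stop on an object; "force" is the grip in N (left out, the last holds). Time passes only in rows, so rows that repeat a pose let the fingers close. It gives the time, the measured TCP pose, the force and the opening at its end, in the units of the state.
- robot.read_state(): the state, without advancing time (a new reading comes with each control period).
- robot.grab_frame(name): name is "scene" or "top"; returns (picture, depth): 420x560x3 uint8, red, green, blue; 420x560 float32, m along the optical axis (not along the pixel's ray), 0 where there is no reading.
- robot.camera_model(name): a dict with "fx", "fy", "cx", "cy" (pixels), "D" ([k1, k2, p1, p2, k3] as OpenCV has them; the pictures are not rectified), "R" (3x3) and "t" (3): a world point X has camera coordinates R X + t. Camera axes: x right, y down, z forward; pixel columns grow to the right and rows downward; lengths in m; the calibration is good to about 2 mm. A picture is of the moment at which its call begins. camera_model takes no time and is no camera call.
- robot.close_job(): hands the job in, once; it reports no verdict.
The state is a dict: "time": time; "qpos": joint angles; "qvel": joint speeds; "joint_torque": joint torques, N m; "position": TCP position; "tool_rot": TCP orientation; "wrist_force": force on the tool from outside, world axes, zero at the start; "ft_torque": the same for the moment, N m; "finger_gap": opening from 0.0 (shut) to 1.0 (fully open).
Only numpy, scipy, OpenCV 4.12 (cv2) and the standard library are available. Lean on these libraries where they do the work, as an engineer would, in place of code of your own. Each camera call takes 0.05 s, during which the arm holds its last target.

## Working session

There is one attempt and no reset: what is moved stays moved. The work goes in short steps, Python scripts to look and compute and a tool call to move; the robot and the scene stay as the last step left them, time stands still between calls to the robot, and variables do not carry over. Pictures are saved under pics/ and viewed, and the job is handed in when it is done.

Besides the shell and the picture viewer there is one more tool, called as name([rows], argument=value, ...), one row to a line, values as JSON. play_rows: Moves the arm, as the interface text tells. Its arguments: {"type":"object","properties":{"motion":{"type":"array","items":{"type":"array","items":{"type":"array","items":{"type":"number"}}}},"force":{"type":"number"}},"required":["motion"]}

```bash
mkdir -p pics; python3 - <<'E'
from cell import robot
import cv2,numpy as np
s=robot.read_state()
for k,v in s.items(): print(k,np.round(v,4).tolist())
for n in("scene","top"):
    im,d=robot.grab_frame(n); cv2.imwrite(f"pics/{n}0.png",im[:,:,::-1]); np.savez(f"{n}0.npz",im=im,d=d)
    m=robot.camera_model(n); print(n,{k:np.round(v,4).tolist() for k,v in m.items()})
E
```

```text
time 0.0
qpos [-1.3722, 0.4119, -0.0127, 1.597, 0.0056, 1.1343, -0.0822]
qvel [-0.0006, 0.0001, -0.0006, -0.0001, 0.0025, 0.0001, 0.0002]
joint_torque [-0.0001, -58.7964, 0.6414, -29.1081, -0.0539, 0.018, 0.0001]
position [0.1647, 0.6024, 0.2438]
tool_rot [[-0.9646, 0.2636, -0.0003], [0.2636, 0.9646, -0.0016], [-0.0001, -0.0016, -1.0]]
wrist_force [0.2795, -0.6544, 0.1129]
ft_torque [-0.0419, 0.0131, -0.0154]
finger_gap 0.9994
scene {'fx': 455.3426, 'fy': 455.3426, 'cx': 276.7403, 'cy': 207.0526, 'D': [-0.1347, 0.0, 0.0, 0.0, 0.0], 'R': [[-0.4242, 0.9055, 0.0138], [0.5355, 0.2631, -0.8025], [-0.7303, -0.333, -0.5964]], 't': [0.264, -0.2397, 1.5139]}
top {'fx': 513.1265, 'fy': 513.1265, 'cx': 272.6752, 'cy': 212.3076, 'D': [-0.0503, 0.0, 0.0, 0.0, 0.0], 'R': [[-0.0255, -0.9997, -0.0042], [-0.9842, 0.0259, -0.1753], [0.1753, -0.0003, -0.9845]], 't': [0.0215, 0.6052, 1.3299]}
```

View pics/scene0.png

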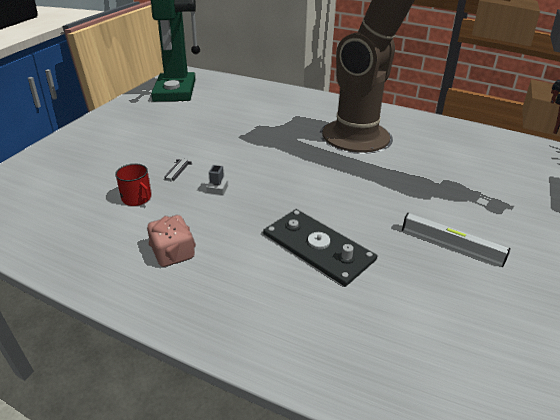

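View pics/top0.png

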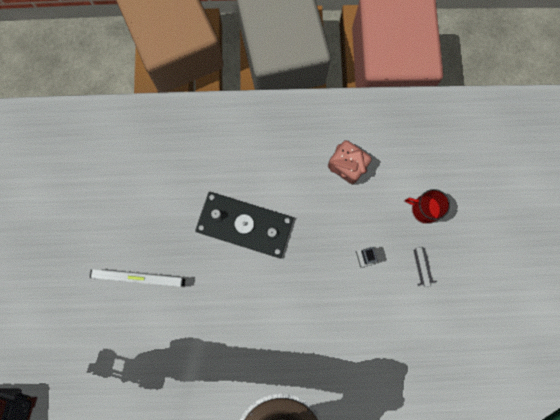

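The scene view shows the gauge at about (216,178), the plate at (318,240), the low post at (293,224) and the high post at (347,253). In the top view the gauge is at (368,257) and the plate at (245,224). I'll zoom in next.

```bash
python3 - <<'E'
import cv2,numpy as np
t=np.load("top0.npz")['im'][:,:,::-1]; s=np.load("scene0.npz")['im'][:,:,::-1]
def crop(a,x,y,w,h,k): return cv2.resize(a[y:y+h,x:x+w],(w*k,h*k),interpolation=cv2.INTER_NEAREST)
a=crop(t,185,180,130,90,5); b=crop(t,340,235,65,45,6)
c=crop(s,255,195,130,95,5); e=crop(s,190,155,60,45,6)
for n,i in zip(("za","zb","zc","ze"),(a,b,c,e)): cv2.imwrite(f"pics/{n}.png",i)
E
```

```text
(no output)
```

View pics/za.png

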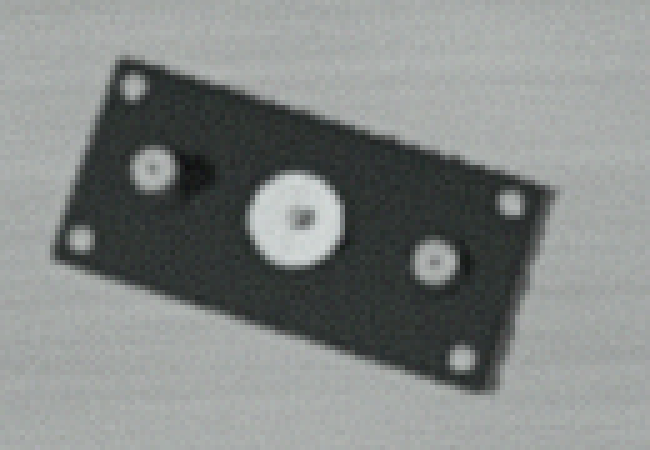

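View pics/zb.png

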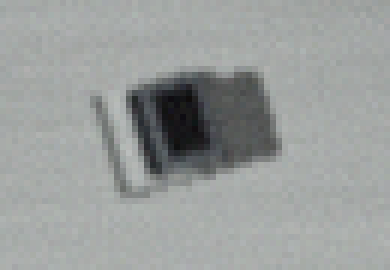

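View pics/zc.png

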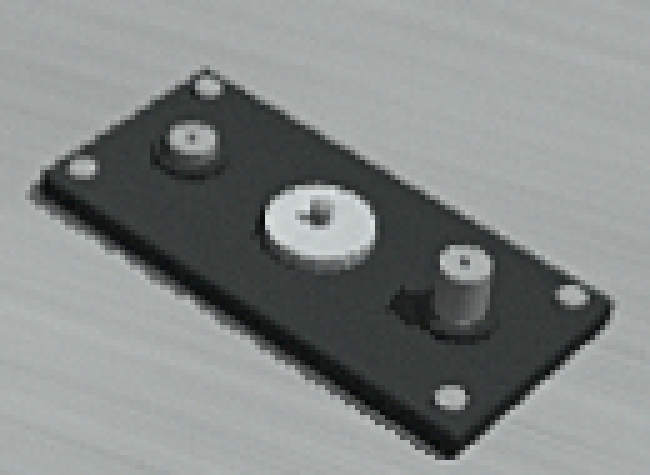

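View pics/ze.png

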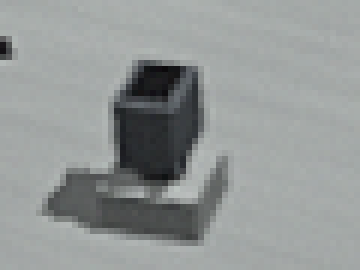

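```bash
cat > h.py <<'E'
import numpy as np,cv2
from cell import robot
def cam(n):
    m=robot.camera_model(n); return np.array([[m['fx'],0,m['cx']],[0,m['fy'],m['cy']],[0,0,1.]]),np.array(m['D'],float),np.array(m['R']),np.array(m['t'])
def und(n,p):
    K,D,R,t=cam(n); return cv2.undistortPoints(np.array(p,float).reshape(-1,1,2),K,D).reshape(-1,2)
def ray(n,p):
    K,D,R,t=cam(n); q=und(n,p); d=np.c_[q,np.ones(len(q))]@R; return -R.T@t,d
def onz(n,p,z):
    c,d=ray(n,p); return c+d*((z-c[2])/d[:,2:])
def tri(a,b):
    ca,da=ray("scene",a); cb,db=ray("top",b); out=[]
    for u,v in zip(da,db):
        u=u/np.linalg.norm(u);v=v/np.linalg.norm(v)
        A=np.c_[u,-v]; x=np.linalg.lstsq(A,cb-ca,rcond=None)[0]
        P=ca+u*x[0];Q=cb+v*x[1]; out.append(np.r_[(P+Q)/2,np.linalg.norm(P-Q)])
    return np.array(out)
def proj(n,X):
    K,D,R,t=cam(n); return cv2.projectPoints(np.array(X,float).reshape(-1,1,3),cv2.Rodrigues(R)[0],t,K,D)[0].reshape(-1,2)
def blobs(n,im,box,th,up=8,lo=0):
    x,y,w,h=box; g=cv2.cvtColor(im,cv2.COLOR_RGB2GRAY)[y:y+h,x:x+w]
    G=cv2.resize(g,None,fx=up,fy=up,interpolation=cv2.INTER_CUBIC)
    c,_=cv2.findContours((G>th).astype(np.uint8),cv2.RETR_EXTERNAL,cv2.CHAIN_APPROX_NONE)
    o=[]
    for k in c:
        if len(k)<20: continue
        m=cv2.moments(k)
        if m['m00']<up*up*4: continue
        o.append(((m['m10']/m['m00']+.5)/up-.5+x,(m['m01']/m['m00']+.5)/up-.5+y,m['m00']/up/up))
    return np.array(o)
E
python3 - <<'E'
from h import *
t=np.load("top0.npz")['im']; s=np.load("scene0.npz")['im']
np.set_printoptions(precision=4,suppress=True)
for n,im,rois in(("top",t,[(208,207,15,14),(264,225,16,15),(231,210,27,27)]),("scene",s,[(285,217,18,12),(339,241,18,12),(303,228,32,25)])):
    for r in rois:
        x,y,w,h=r
        g=cv2.cvtColor(im,cv2.COLOR_RGB2GRAY)[y:y+h,x:x+w]
        print(n,r);
        if w<20: print(g)
        for th in (120,140,160,180,200): print(th,blobs(n,im,r,th).tolist())
E
```

```text
top (208, 207, 15, 14)
[[ 48  53  48  49  51  46  49  50  45  48  48  53  48  51  50]
 [ 52  49  51  51  43  55  50  55  55  50  44  46  54  43  56]
 [ 50  51  50  47  54  70  91 106 103  86  65  43  43  48  49]
 [ 54  54  43  56  87 125 159 163 164 148 115  67  34  35  43]
 [ 52  42  52  86 135 165 172 169 181 178 168 102  40  22  27]
 [ 54  46  49 113 159 172 164 161 168 176 172 129  64  25  22]
 [ 52  50  62 130 170 176 154 127 153 172 174 142  79  34  15]
 [ 48  51  61 115 167 181 166 143 161 174 178 138  81  31  23]
 [ 50  51  56 108 162 180 182 173 173 176 158 118  65  30  31]
 [ 52  48  49  81 131 169 172 180 173 165 132  89  50  28  25]
 [ 50  44  50  52 101 133 155 157 151 124  89  58  40  27  21]
 [ 54  51  49  52  64  79  96  92  82  74  59  48  42  34  26]
 [ 49  55  48  49  44  51  53  50  56  57  54  48  43  35  31]
 [ 48  48  55  51  49  52  52  53  53  45  51  47  44  39  39]]
120 [[215.11932956496852, 213.39174895058196, 54.59375]]
140 [[215.13277749775986, 213.3708697356631, 46.5]]
160 [[215.15759814121236, 213.36535927313082, 37.546875]]
180 []
200 []
top (264, 225
[... 3507 characters left out ...]
5  64  61  62  70  81  93 100 111  54  53  57  58]]
120 [[347.7126989098422, 247.3001038507187, 59.2421875]]
140 [[347.67755451598646, 247.24944440351652, 53.0234375]]
160 [[347.62542083969896, 247.20516112148476, 46.0234375]]
180 [[344.405180608365, 247.6181875792142, 4.109375]]
200 []
scene (303, 228, 32, 25)
120 [[318.8190899571471, 239.1692875349449, 269.2109375], [332.98313492063494, 228.46759259259258, 5.90625]]
140 [[318.7490658154642, 239.06247709084244, 255.765625], [333.2063508625487, 228.4094671675014, 4.6796875]]
160 [[318.7146571895634, 239.0087412120435, 243.734375]]
180 [[318.68065966594634, 238.95733162254638, 231.375]]
200 [[318.6547376316434, 238.88828220671076, 212.65625]]
```

```bash
python3 - <<'E'
from h import *
np.set_printoptions(precision=4,suppress=True,linewidth=220)
P=tri([[293.165,222.298],[347.678,247.249],[318.70,239.0]],[[271.487,231.986],[215.133,213.37],[243.69,223.46]])
print(P); v=P[1]-P[0]; print(np.linalg.norm(v[:2]),np.degrees(np.arctan2(v[1],v[0])),(P[0]+P[1])/2)
for n,p,z in(("top",[271.487,231.986],.028),("top",[215.133,213.37],.048),("top",[243.69,223.46],.024),("scene",[293.165,222.298],.028),("scene",[347.678,247.249],.048),("scene",[318.70,239.0],.024)): print(n,onz(n,[p],z))
t=np.load("top0.npz")['im']; s=np.load("scene0.npz")['im']
print(cv2.cvtColor(t,cv2.COLOR_RGB2GRAY)[246:269,354:388]);print(cv2.cvtColor(s,cv2.COLOR_RGB2GRAY)[163:198,200:230])
for n in("top0","scene0"):
    d=np.load(n+".npz")['d']; print(d.min(),d.max())
E
```

```text
[[0.5552 0.0109 0.03   0.0009]
 [0.6071 0.162  0.0505 0.001 ]
 [0.5814 0.0865 0.026  0.0008]]
0.15973224186705923 71.04455630073383 [0.5812 0.0865 0.0403 0.001 ]
top [[0.5557 0.0105 0.028 ]]
top [[0.6077 0.1618 0.048 ]]
top [[0.5818 0.0862 0.024 ]]
scene [[0.5528 0.0104 0.028 ]]
scene [[0.6041 0.1618 0.048 ]]
scene [[0.5789 0.0862 0.024 ]]
[[175 168 168 171 173 168 172 169 171 173 172 170 175 170 171 163 153 155 154 147 147 152 167 168 168 147 148 147 152 166 176 170 168 167]
 [172 169 169 169 168 167 169 170 175 169 168 170 153 152 141 125 106 113 101  91 100 113 138 148 141 107 100  93 116 145 171 168 167 166]
 [170 170 166 167 171 171 174 168 171 152 153 140 118 106  98  81  72  79  75  77  75  87  95 101  96  84  88  78  89 119 166 170 168 169]
 [168 172 169 171 167 172 172 155 144 117  95  93  73  77  73  52  46  36  62  78  77  78  84  86  88  83  87  81  83 108 160 170 168 168]
 [163 157 159 170 177 178 172 116  81  83  87  67  51  38  35  31  30  21  47  76  78  84  85  83  83  85  76  82  84 100 141 168 165 166]
 [168 136 126 164 178 183 166  92  39  72  81  56  33  23  13  
[... 1959 characters left out ...]
3 168 166 172 173 172 173 175 172 172 169 173 172 171 175 169]
 [169 171 165 169 167 142 108 130 154 146 134 143 140 142 166 166 170 161 172 175 175 171 171 171 169 173 170 168 173 174 171 174 172 167]
 [168 170 171 176 175 164 135 131 133 132 131 162 166 165 171 171 173 170 170 172 170 168 165 171 170 172 170 168 167 167 169 169 167 173]
 [169 168 169 171 170 166 159 162 160 163 166 167 169 171 171 172 166 172 168 171 170 168 171 169 172 171 172 169 169 172 168 173 170 167]]
[[171 169 173 ... 166 165 164]
 [168 169 169 ... 167 167 163]
 [166 167 165 ... 169 168 166]
 ...
 [167 168 167 ... 166 166 164]
 [168 166 166 ... 167 166 165]
 [169 168 166 ... 163 164 165]]
0.0 2.3873682
0.0 3.2152393
```

```bash
python3 - <<'E'
from h import *
np.set_printoptions(precision=4,suppress=True,linewidth=220,threshold=100000)
s=np.load("scene0.npz")['im']
print(cv2.cvtColor(s,cv2.COLOR_RGB2GRAY)[163:198,200:230])
for n in("top0","scene0"):
    im=np.load(n+".npz")['im']; g=cv2.cvtColor(im,cv2.COLOR_RGB2GRAY)
    x,y,w,h=(352,244,38,28) if n=="top0" else(202,160,28,36)
    G=cv2.resize(g[y:y+h,x:x+w],None,fx=8,fy=8,interpolation=cv2.INTER_CUBIC)
    for th in(35,40,45,50):
        c,_=cv2.findContours((G<th).astype(np.uint8),cv2.RETR_EXTERNAL,cv2.CHAIN_APPROX_NONE)
        c=[k for k in c if cv2.contourArea(k)>64*10]
        for k in c:
            m=cv2.moments(k); r=cv2.minAreaRect(k); print(n,th,(m['m10']/m['m00']+.5)/8-.5+x,(m['m01']/m['m00']+.5)/8-.5+y,m['m00']/64,np.array(r[1])/8,r[2])
E
```

```text
[[171 169 173 172 171 170 173 170 172 174 174 174 175 177 178 180 176 172 174 169 171 172 169 167 166 165 164 166 165 164]
 [168 169 169 170 168 168 170 171 168 172 170 175 169 164 166 170 169 172 174 176 178 176 172 171 168 170 167 167 167 163]
 [166 167 165 167 168 166 169 170 171 170 173 172 139  94  82  93 109 132 132 145 161 160 163 171 170 169 168 169 168 166]
 [168 167 168 167 167 169 167 168 168 168 173 156 110  64  21  15  15  10  21  20  51  94 108 154 176 169 168 169 167 168]
 [170 168 167 170 169 168 168 168 168 171 173 141  79  36  24  24  27  27  23  21  69  96  72 144 175 171 170 172 171 169]
 [169 170 171 172 168 169 172 169 170 177 162 110  52  20  28  31  30  28  21  47  92  98  59 145 177 169 170 168 170 169]
 [167 165 166 168 169 171 169 169 175 169 132  65  28  21  28  28  27  22  37  75 100  82  46 133 169 170 166 168 166 168]
 [165 167 167 167 166 166 168 170 173 137  78  45  21  21  24  18  24  14  68 103  98  66  48 118 163 168 165 164 165 165]
 [169 168 169 166 165 167 165 170 154 116  78  65  65  63  59  49  55  41  92 107  79  61  48 122 166 170 165 166 16
[... 3417 characters left out ...]
54.5639316288755 67.53125 [10.7574  6.9086] 75.0685806274414
top0 50 369.8576167728238 254.5683971175645 72.3671875 [11.0919  7.2629] 74.05460357666016
scene0 35 215.47424242424242 168.12519513314967 28.359375 [8.1131 5.1361] 6.009006023406982
scene0 40 215.45287093495935 168.1533600101626 30.75 [8.3727 5.3406] 5.856013774871826
scene0 45 213.65363126079447 178.71222797927462 75.390625 [12.9479  8.7812] 84.2894058227539
scene0 45 215.41519980970503 168.19074096098953 32.84375 [8.5296 5.4679] 5.572197437286377
scene0 50 213.86022328584824 178.62565216405045 86.1015625 [13.0215  9.0745] 85.03025817871094
scene0 50 215.3800300216305 168.2242158946819 34.9140625 [8.7542 5.6166] 5.572198390960693
```

```bash
python3 - <<'E'
from h import *
np.set_printoptions(precision=4,suppress=True,linewidth=220,threshold=100000)
P=tri([[215.43,168.18]],[[369.84,254.56]])[0]; print(P)
c=P[:3].copy(); 
for yaw in (14,17,20):
    a=np.radians(yaw); X=np.array([np.cos(a),np.sin(a),0]);Y=np.array([-np.sin(a),np.cos(a),0])
    b=np.array([c[0],c[1],0.])
    foot=[b+.023*(i*X+j*Y)+[0,0,z] for z in(.024,.002) for i,j in((1,1),(1,-1),(-1,-1),(-1,1))]
    top=[b+.02*i*X+.015*j*Y+[0,0,.07] for i,j in((1,1),(1,-1),(-1,-1),(-1,1))]
    for n in("top","scene"):
        im=np.load(n+"0.npz")['im'][:,:,::-1]; k=12; x,y,w,h=(348,240,44,34) if n=="top" else(196,158,40,42)
        I=cv2.resize(im[y:y+h,x:x+w],None,fx=k,fy=k,interpolation=cv2.INTER_CUBIC)
        for q in(foot[:4],foot[4:],top):
            p=((proj(n,q)-[x,y]+.5)*k-.5).astype(np.int32); cv2.polylines(I,[p],True,(0,0,255),1)
        cv2.imwrite(f"pics/fit_{n}_{yaw}.png",I)
A=[cv2.imread(f"pics/fit_{n}_17.png") for n in("top","scene")]
h=max(i.shape[0] for i in A); A=[cv2.copyMakeBorder(i,0,h-i.shape[0],0,0,0) for i in A]
cv2.imwrite("pics/fit17.png",cv2.resize(np.hstack(A),None,fx=.79,fy=.79)) 
E
```

```text
[ 0.4829 -0.246   0.0711  0.0007]
```

View pics/fit17.png

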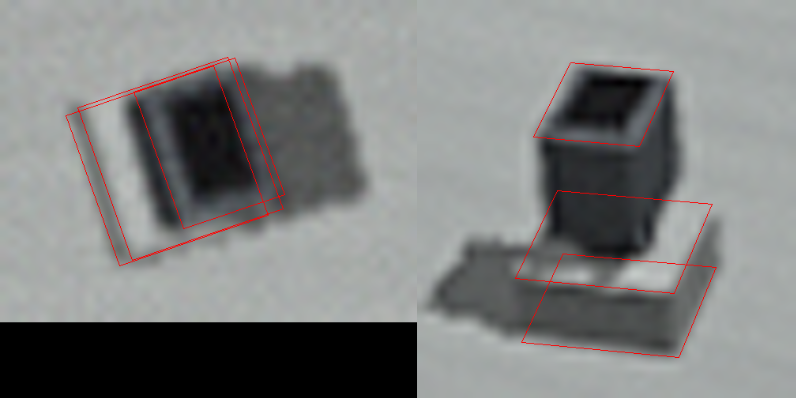

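The overlay shows the gauge standing at (0.483, -0.246) with a yaw of about 17°. Heights come out about 2 mm high on every object, which fits the stated calibration accuracy. The post spacing is 159.7 mm against 160 expected. Next I'll plan the transit.

```bash
cat > plan.py <<'E'
from h import *
from scipy.spatial.transform import Rotation as Ro
def Rt(yaw):
    a=np.radians(yaw); x=np.array([np.cos(a),np.sin(a),0]); z=np.array([0,0,-1.]); return np.c_[x,np.cross(z,x),z]
def delta(p0,R0,p1,R1):
    return np.round(np.r_[R0.T@(np.array(p1)-p0)/.2, np.degrees(Ro.from_matrix(R0.T@R1).as_rotvec())/30],4)
def now():
    s=robot.read_state(); print("t",round(s['time'],2),"pos",np.round(s['position'],4),"F",np.round(s['wrist_force'],2),"M",np.round(s['ft_torque'],2),"gap",round(s['finger_gap'],4),"q",np.round(s['qpos'],2)); 
    R=np.array(s['tool_rot']); print("yaw",np.degrees(np.arctan2(R[1,0],R[0,0])),"tilt z",R[:,2]); return np.array(s['position']),R
E
python3 - <<'E'
from plan import *
p0=np.array([.165,.603,.245]);R0=Rt(164.7)
p,R=now()
for i in range(5):
    f=(i+1)/5; p1=np.array([.165,.603,.245])*(1-f)+f*np.array([.483,-.246,.2]); R1=Rt(164.7-147.7*f)
    print(delta(p0,R0,p1,R1)); p0,R0=p1,R1
E
```

```text
t 0.1 pos [0.1647 0.6025 0.2439] F [ 0.25 -0.88 -0.25] M [-0.02  0.01  0.  ] gap 1.0012 q [-1.37  0.41 -0.01  1.6   0.01  1.13 -0.08]
yaw 164.7188217872517 tilt z [-3.00392079e-04 -1.36467474e-03 -9.99999024e-01]
[-0.5308 -0.735   0.045   0.      0.      0.9847]
[-0.8241 -0.3778  0.045   0.      0.      0.9847]
[-0.9033  0.0777  0.045   0.      0.      0.9847]
[-0.7476  0.5129  0.045   0.      0.      0.9847]
[-0.3975  0.8148  0.045   0.      0.      0.9847]
```

play_rows([
  [[-0.106,-0.147,0.009,0,0,0.197,1],[-0.212,-0.294,0.018,0,0,0.394,1],[-0.318,-0.441,0.027,0,0,0.591,1],[-0.425,-0.588,0.036,0,0,0.788,1],[-0.531,-0.735,0.045,0,0,0.985,1]],
])

```text
time: 0.6
position: [0.2288, 0.4314, 0.2352]
tool_rot: [[-0.706, 0.708, -0.0], [0.708, 0.706, -0.001], [-0.0, -0.001, -1.0]]
wrist_force: [0.6, 0.3, 0.2]
finger_gap: 1.003
```

play_rows([
  [[-0.165,-0.076,0.009,0,0,0.197,1],[-0.33,-0.151,0.018,0,0,0.394,1],[-0.494,-0.227,0.027,0,0,0.591,1],[-0.659,-0.302,0.036,0,0,0.788,1],[-0.824,-0.378,0.045,0,0,0.985,1]],
])

```text
time: 1.1
position: [0.2922, 0.2617, 0.2265]
tool_rot: [[-0.265, 0.964, -0.0], [0.964, 0.265, 0.0], [0.0, -0.0, -1.0]]
wrist_force: [0.9, -0.2, -0.2]
finger_gap: 0.999
```

play_rows([
  [[-0.181,0.016,0.009,0,0,0.197,1],[-0.361,0.031,0.018,0,0,0.394,1],[-0.542,0.047,0.027,0,0,0.591,1],[-0.722,0.062,0.036,0,0,0.788,1],[-0.903,0.078,0.045,0,0,0.985,1]],
])

```text
time: 1.6
position: [0.3557, 0.0921, 0.2176]
tool_rot: [[0.245, 0.97, -0.0], [0.97, -0.245, 0.0], [0.0, -0.0, -1.0]]
wrist_force: [1.1, -0.4, -0.8]
finger_gap: 1.004
```

Tracking is excellent, so I'll carry on.

play_rows([
  [[-0.15,0.103,0.009,0,0,0.197,1],[-0.299,0.205,0.018,0,0,0.394,1],[-0.449,0.308,0.027,0,0,0.591,1],[-0.598,0.41,0.036,0,0,0.788,1],[-0.748,0.513,0.045,0,0,0.985,1]],
])

```text
time: 2.1
position: [0.4194, -0.0777, 0.2086]
tool_rot: [[0.691, 0.723, 0.0], [0.723, -0.691, 0.0], [0.001, -0.0, -1.0]]
wrist_force: [0.6, 1.7, 1.4]
finger_gap: 0.997
```

play_rows([
  [[-0.08,0.163,0.009,0,0,0.197,1],[-0.159,0.326,0.018,0,0,0.394,1],[-0.239,0.489,0.027,0,0,0.591,1],[-0.318,0.652,0.036,0,0,0.788,1],[-0.398,0.815,0.045,0,0,0.985,1],[-0.398,0.815,0.045,0,0,0.985,1],[-0.398,0.815,0.045,0,0,0.985,1]],
])

```text
time: 2.8
position: [0.482, -0.2467, 0.199]
tool_rot: [[0.957, 0.291, -0.002], [0.291, -0.957, -0.0], [-0.002, -0.0, -1.0]]
wrist_force: [-0.1, 0.0, -0.0]
finger_gap: 0.999
```

```bash
python3 - <<'E'
from plan import *
now()
for n in("scene","top"):
    im,d=robot.grab_frame(n); cv2.imwrite(f"pics/{n}1.png",im[:,:,::-1]); np.savez(f"{n}1.npz",im=im,d=d)
a=cv2.imread("pics/scene1.png")[110:230,150:290]; b=cv2.imread("pics/top1.png")[200:320,310:450]
cv2.imwrite("pics/v1.png",cv2.resize(np.hstack([a,b]),(784,336)))
E
```

```text
t 2.8 pos [ 0.482  -0.2467  0.199 ] F [-0.08  0.03 -0.05] M [-0.03  0.15 -0.02] gap 0.9994 q [-0.28  0.41  0.88  1.89 -0.37  1.01 -0.52]
yaw 16.923871686019087 tilt z [-1.87747859e-03 -1.26002502e-04 -9.99998230e-01]
```

View pics/v1.png

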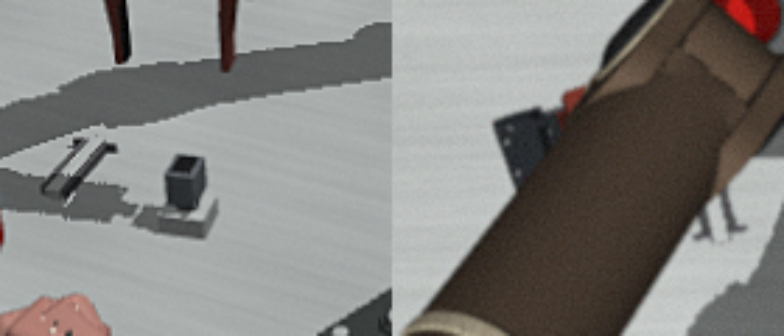

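The scene view shows the open fingers above the gauge, and the arm hides the gauge from the top camera. I'll descend now.

play_rows([
  [[0,0,0.15,0,0,0,1],[0,0,0.35,0,0,0,1],[0,0,0.5,0,0,0,1],[0,0,0.62,0,0,0,1],[0,0,0.69,0,0,0,1],[0,0,0.725,0,0,0,1],[0,0,0.725,0,0,0,1],[0,0,0.725,0,0,0,1]],
])

```text
time: 3.7
position: [0.4833, -0.2464, 0.0556]
tool_rot: [[0.956, 0.292, 0.001], [0.292, -0.956, -0.0], [0.001, 0.001, -1.0]]
wrist_force: [-0.1, -0.1, 1.5]
finger_gap: 1.0
```

```bash
python3 - <<'E'
from plan import *
now()
im,d=robot.grab_frame("scene"); np.savez(f"scene2.npz",im=im,d=d)
cv2.imwrite("pics/v2.png",cv2.resize(im[130:230,150:290,::-1],(784,560),interpolation=cv2.INTER_CUBIC))
E
```

```text
t 3.7 pos [ 0.4833 -0.2464  0.0556] F [-0.07 -0.07  1.53] M [-0.08  0.11 -0.05] gap 1.0004 q [-0.13  0.61  0.7   2.   -0.58  0.74 -0.35]
yaw 16.987451786714743 tilt z [ 1.39991455e-03 -2.89500484e-04 -9.99998978e-01]
```

View pics/v2.png

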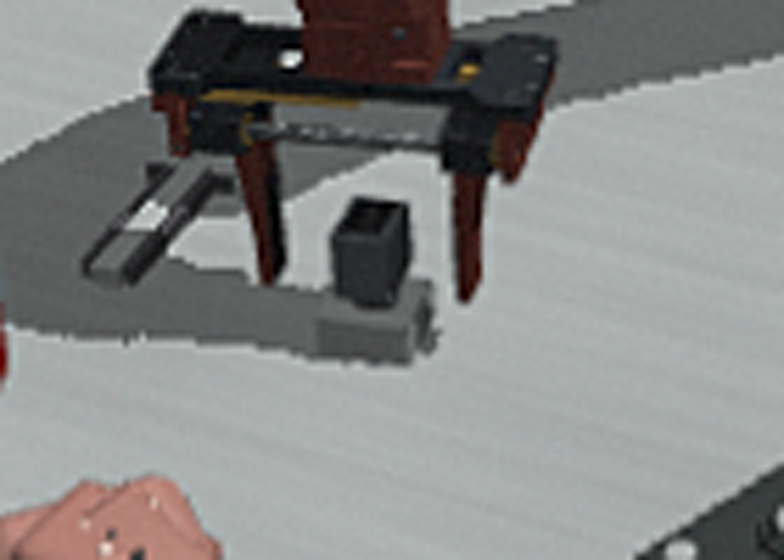

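The gauge sits centred between the fingers in the scene view, with fingertips at (270,280) and (465,300) and the grip at (370,260). I'll close gently, then firmly.

play_rows([
  [[0,0,0,0,0,0,-1],[0,0,0,0,0,0,-1],[0,0,0,0,0,0,-1],[0,0,0,0,0,0,-1],[0,0,0,0,0,0,-1],[0,0,0,0,0,0,-1],[0,0,0,0,0,0,-1],[0,0,0,0,0,0,-1]],
], force=12)

```text
time: 4.55
position: [0.4827, -0.2463, 0.0546]
tool_rot: [[0.956, 0.292, -0.0], [0.292, -0.956, 0.0], [-0.0, -0.0, -1.0]]
wrist_force: [-0.2, 0.1, -0.3]
finger_gap: 0.355
```

play_rows([
  [[0,0,0,0,0,0,-1],[0,0,0,0,0,0,-1],[0,0,0,0,0,0,-1]],
], force=50)

```text
time: 4.85
position: [0.4827, -0.2463, 0.0546]
tool_rot: [[0.956, 0.292, -0.0], [0.292, -0.956, -0.0], [-0.0, -0.0, -1.0]]
wrist_force: [-0.9, 0.3, -0.6]
finger_gap: 0.345
```

```bash
python3 - <<'E'
from plan import *
now()
im,d=robot.grab_frame("scene"); np.savez(f"scene3.npz",im=im,d=d)
cv2.imwrite("pics/v3.png",cv2.resize(im[130:230,150:290,::-1],(784,560),interpolation=cv2.INTER_CUBIC))
E
```

```text
t 4.85 pos [ 0.4827 -0.2463  0.0546] F [-0.85  0.34 -0.56] M [-0.13  0.17  0.08] gap 0.3449 q [-0.13  0.61  0.7   2.   -0.58  0.74 -0.35]
yaw 16.967714289087613 tilt z [-7.71809444e-05 -1.88014351e-05 -9.99999997e-01]
```

View pics/v3.png

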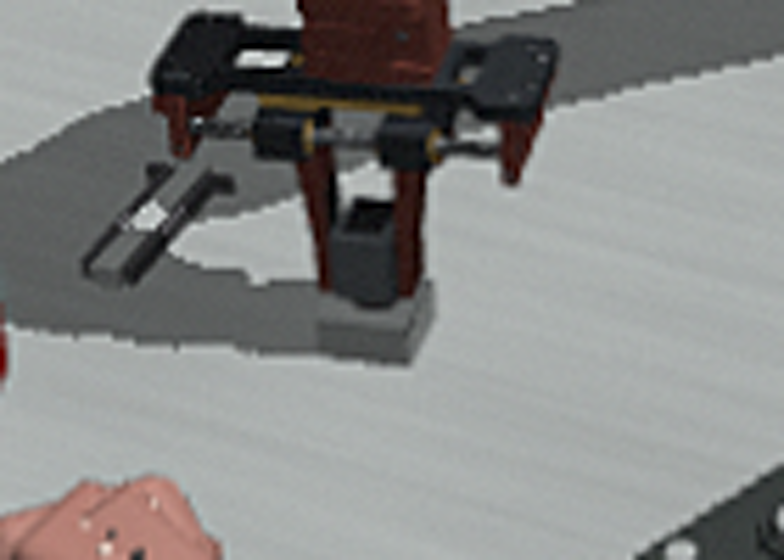

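Gripped at a 30.4 mm gap with no visible shift. With the foot on the bench, TCP z is 0.0546. Next I'll lift and transit to above the low post.

```bash
python3 - <<'E'
from plan import *
R=Rt(17)
g=np.array([.4827,-.2463,.055]); mid=np.array([.5182,-.118,.16]); low=np.array([.555,.0106,.12])
print(delta(g,R,[*g[:2],.16],R),delta(g,R,mid,R),delta(mid,R,low,R))
# gauge image position before/after grasp
for n in("scene0","scene3"):
    g=cv2.cvtColor(np.load(n+".npz")['im'],cv2.COLOR_RGB2GRAY)
    print(g[174:182,205:226])
E
```

```text
[ 0.     0.    -0.525  0.     0.     0.   ] [ 0.3573 -0.5616 -0.525   0.      0.      0.    ] [ 0.364  -0.5611  0.2     0.      0.      0.    ]
[[169 172 177 142  58  38  43  42  44  43  40  41  40  51  59  61  60  56
   94 157 176]
 [169 171 178 149  78  35  45  46  43  45  43  44  45  57  63  61  62  49
   94 155 171]
 [174 172 177 149  76  33  46  44  46  47  46  45  40  55  61  62  59  52
  101 158 170]
 [168 170 176 147  74  35  39  43  42  48  45  42  46  54  62  62  56  53
  134 169 172]
 [167 168 173 150  83  34  44  44  43  47  41  46  44  52  61  58  50  91
  162 176 171]
 [165 167 173 162 101  27  41  46  42  47  46  44  46  51  60  59  59 138
  176 174 172]
 [168 167 171 168 112  29  40  43  45  45  44  44  43  50  58  52  95 163
  183 178 177]
 [171 173 173 176 122  31  34  43  43  45  43  42  44  46  56  41 129 174
  180 175 179]]
[[157  76  26  34  41  43  45  44  46  41  40  43  43  44  36  25  26  35
   30  15  78]
 [155  73  17  33  41  44  43  44  42  44  45  42  45  45  40  26  29  31
   27   7  78]
 [164  87  20  31  41  42  44  44  44  45  43  45  46  47  39  31  29  30
   30  13  80]
 [171 110  18  31  40  42  44  42  44  46  46  45  45  43  37  30  33  36
   31  14  65]
 [178 120  14  28  38  46  45  46  44  44  45  45  45  47  36  32  29  31
   27  13  70]
 [168 127  19  32  37  44  48  45  45  41  43  46  43  45  35  32  31  31
   22  23  98]
 [ 92  71  22  29  39  42  43  42  42  46  46  45  47  40  41  37  30  31
   27  40  88]
 [100  79  42  38  42  38  44  45  43  42  41  43  46  46  41  27  30  32
   22  67  99]]
```

play_rows([
  [[0,0,-0.04,0,0,0,-1],[0,0,-0.15,0,0,0,-1],[0,0,-0.3,0,0,0,-1],[0.05,-0.08,-0.42,0,0,0,-1],[0.14,-0.22,-0.525,0,0,0,-1],[0.25,-0.39,-0.525,0,0,0,-1],[0.357,-0.562,-0.525,0,0,0,-1]],
])

```text
time: 5.6
position: [0.5185, -0.1168, 0.1607]
tool_rot: [[0.957, 0.291, 0.001], [0.291, -0.957, 0.001], [0.002, -0.0, -1.0]]
wrist_force: [-0.5, 0.3, -3.7]
finger_gap: 0.347
```

play_rows([
  [[0.09,-0.14,0,0,0,0,-1],[0.18,-0.28,0,0,0,0,-1],[0.27,-0.42,0.07,0,0,0,-1],[0.33,-0.51,0.15,0,0,0,-1],[0.364,-0.561,0.2,0,0,0,-1],[0.364,-0.561,0.2,0,0,0,-1],[0.364,-0.561,0.2,0,0,0,-1]],
])

```text
time: 6.3
position: [0.5548, 0.0091, 0.12]
tool_rot: [[0.957, 0.291, -0.0], [0.291, -0.957, -0.001], [-0.001, 0.001, -1.0]]
wrist_force: [-0.2, -0.7, -3.2]
finger_gap: 0.344
```

```bash
python3 - <<'E'
from plan import *
now()
for n in("scene","top"):
    im,d=robot.grab_frame(n); np.savez(f"{n}4.npz",im=im,d=d); cv2.imwrite(f"pics/{n}4.png",im[:,:,::-1])
a=cv2.imread("pics/scene4.png")[160:290,240:390]; b=cv2.imread("pics/top4.png")[170:300,185:335]
cv2.imwrite("pics/v4.png",cv2.resize(np.hstack([a,b]),(798,346),interpolation=cv2.INTER_CUBIC))
E
```

```text
t 6.3 pos [0.5548 0.0091 0.12  ] F [-0.16 -0.68 -3.24] M [-0.03  0.09 -0.01] gap 0.344 q [-0.68  0.54  0.79  1.93 -0.5   0.87 -0.91]
yaw 16.900619758362794 tilt z [-3.74562897e-04 -1.08456313e-03 -9.99999342e-01]
```

View pics/v4.png

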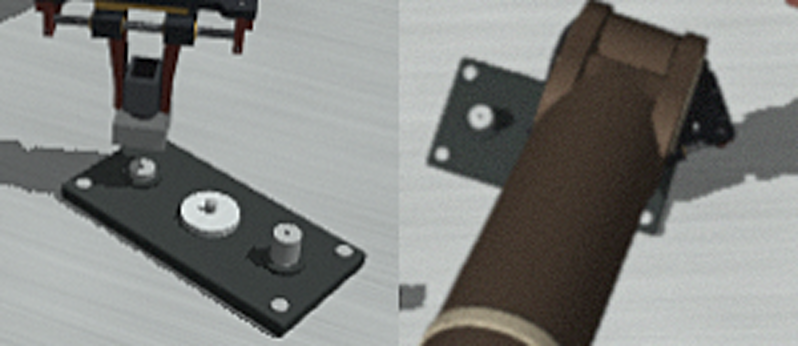

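```bash
cat > ov.py <<'E'
from plan import *
def ov(n,npz,tcp,yaw,k=14,x0=None,sz=(40,44)):
    a=np.radians(yaw); X=np.array([np.cos(a),np.sin(a),0]);Y=np.array([-np.sin(a),np.cos(a),0])
    b=np.array(tcp)-[0,0,.0546]
    f=lambda hx,hy,z:[b+hx*i*X+hy*j*Y+[0,0,z] for i,j in((1,1),(1,-1),(-1,-1),(-1,1))]
    P=[proj(n,q) for q in(f(.023,.023,.022),f(.023,.023,0),f(.02,.015,.068))]
    c=P[1].mean(0); x,y=int(c[0]-sz[0]/2),int(c[1]-sz[1]*.75)
    im=np.load(npz)['im'][:,:,::-1]
    I=cv2.resize(im[y:y+sz[1],x:x+sz[0]],None,fx=k,fy=k,interpolation=cv2.INTER_CUBIC)
    for p in P: cv2.polylines(I,[np.round(((p-[x,y]+.5)*k-.5)).astype(np.int32)],True,(0,0,255),1)
    return I
E
python3 - <<'E'
from ov import *
A=[ov("scene","scene0.npz",[.4827,-.2463,.0546],17,9),ov("scene","scene4.npz",[.5548,.0091,.12],16.9,9)]
cv2.imwrite("pics/ov4.png",np.hstack(A))
E
```

```text
(no output)
```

View pics/ov4.png

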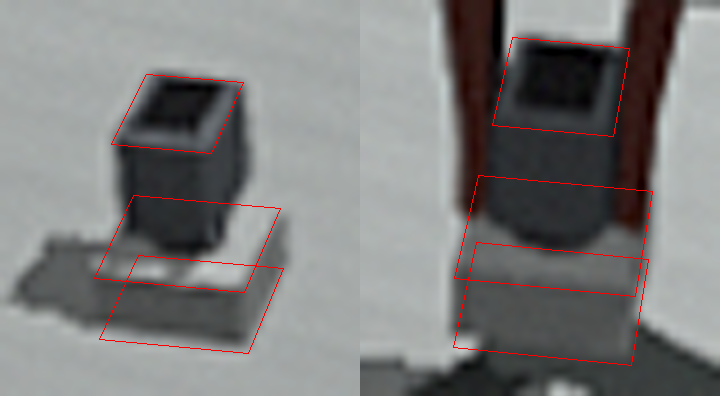

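```bash
python3 - <<'E'
from plan import *
np.set_printoptions(precision=4,suppress=True)
print(onz("top",[[369.84,254.56]],.068),onz("scene",[[215.43,168.18]],.068))
E
```

```text
[[ 0.4833 -0.2469  0.068 ]] [[ 0.4787 -0.2484  0.068 ]]
```

The held gauge matches its projected outline to about half a pixel. I'll go down towards the low post, with contact expected at TCP z of about 0.0826.

play_rows([
  [[0.004,-0.005,0.03,0,0,0,-1],[0.004,-0.005,0.08,0,0,0,-1],[0.004,-0.005,0.13,0,0,0,-1],[0.004,-0.005,0.16,0,0,0,-1],[0.004,-0.005,0.17,0,0,0,-1],[0.004,-0.005,0.17,0,0,0,-1],[0.004,-0.005,0.17,0,0,0,-1]],
])

```text
time: 7.1
position: [0.5558, 0.0117, 0.0858]
tool_rot: [[0.957, 0.292, 0.0], [0.292, -0.957, -0.0], [0.0, 0.0, -1.0]]
wrist_force: [0.0, 0.5, -2.2]
finger_gap: 0.342
```

```bash
python3 - <<'E'
from ov import *
p,R=now()
im,d=robot.grab_frame("scene"); np.savez(f"scene5.npz",im=im,d=d)
now()
cv2.imwrite("pics/ov5.png",np.hstack([ov("scene","scene5.npz",p,17,10),cv2.resize(im[200:240,270:320,::-1],None,fx=8,fy=11,interpolation=cv2.INTER_CUBIC)[:440]]))
E
```

```text
t 7.1 pos [0.5558 0.0117 0.0858] F [ 0.03  0.54 -2.2 ] M [-0.05  0.18 -0.02] gap 0.3416 q [-0.65  0.59  0.74  1.95 -0.55  0.81 -0.88]
yaw 16.958552642284147 tilt z [ 2.58946892e-04 -1.05377223e-04 -9.99999961e-01]
t 7.15 pos [0.5558 0.0118 0.0859] F [ 0.1   0.16 -3.04] M [-0.07  0.19 -0.03] gap 0.3423 q [-0.65  0.59  0.74  1.95 -0.55  0.81 -0.88]
yaw 16.961184928346604 tilt z [ 4.43315309e-04  2.91510647e-05 -9.99999901e-01]
```

View pics/ov5.png

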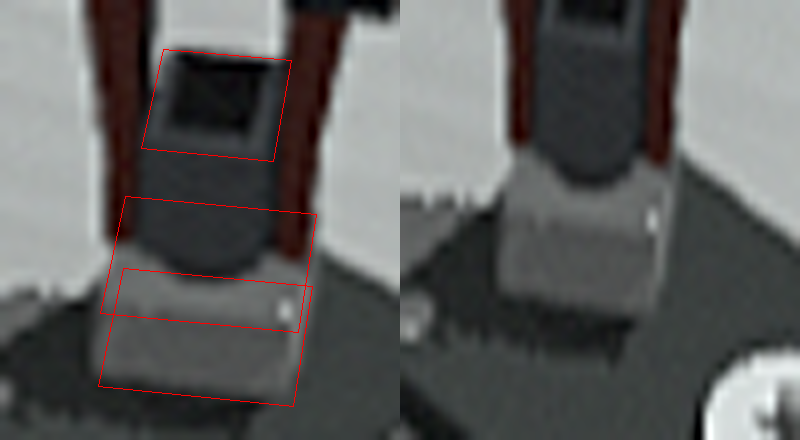

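play_rows([
  [[0,0,0.005,0,0,0,-1],[0,0,0.01,0,0,0,-1],[0,0,0.013,0,0,0,-1],[0,0,0.015,0,0,0,-1]],
])

```text
time: 7.55
position: [0.5556, 0.0119, 0.0826]
tool_rot: [[0.956, 0.292, 0.0], [0.292, -0.956, 0.0], [0.0, -0.0, -1.0]]
wrist_force: [0.1, 0.6, -5.0]
finger_gap: 0.342
```

play_rows([
  [[0,0,0.003,0,0,0,-1],[0,0,0.005,0,0,0,-1],[0,0,0.005,0,0,0,-1]],
])

```text
time: 7.85
position: [0.5557, 0.0118, 0.0825]
tool_rot: [[0.957, 0.292, 0.0], [0.292, -0.957, 0.001], [0.001, -0.001, -1.0]]
wrist_force: [-2.7, 0.2, 8.2]
finger_gap: 0.342
```

Contact at z = 0.0825, which puts the post top at 0.028 as expected. I'll hold it there for 0.7 s.

play_rows([
  [[0,0,0.0,0,0,0,-1],[0,0,0.0,0,0,0,-1],[0,0,0.0,0,0,0,-1],[0,0,0.0,0,0,0,-1],[0,0,0.0,0,0,0,-1],[0,0,0.0,0,0,0,-1]],
])

```text
time: 8.45
position: [0.5557, 0.0118, 0.0825]
tool_rot: [[0.957, 0.292, 0.0], [0.292, -0.957, 0.001], [0.001, -0.001, -1.0]]
wrist_force: [-3.4, -0.1, 7.8]
finger_gap: 0.342
```

```bash
python3 - <<'E'
from ov import *
p,R=now()
im,d=robot.grab_frame("scene"); np.savez(f"scene6.npz",im=im,d=d); cv2.imwrite("pics/v6.png",cv2.resize(im[170:270,250:390,::-1],(784,560),interpolation=cv2.INTER_CUBIC))
R0=Rt(17)
low=np.array([.5552,.0109]);high=np.array([.6071,.162])
d=high-low; p1=np.array([*p[:2],0]);print(d, delta(p1,R0,[*(p[:2]+d),0],R0))
E
```

```text
t 8.45 pos [0.5557 0.0118 0.0825] F [-3.44 -0.11  7.8 ] M [ 0.13  1.03 -0.01] gap 0.3423 q [-0.65  0.59  0.74  1.95 -0.55  0.8  -0.87]
yaw 16.955466809486676 tilt z [ 2.70249179e-04  9.95527788e-04 -9.99999468e-01]
[0.0519 0.1511] [ 0.469  -0.6466  0.      0.      0.      0.    ]
```

View pics/v6.png

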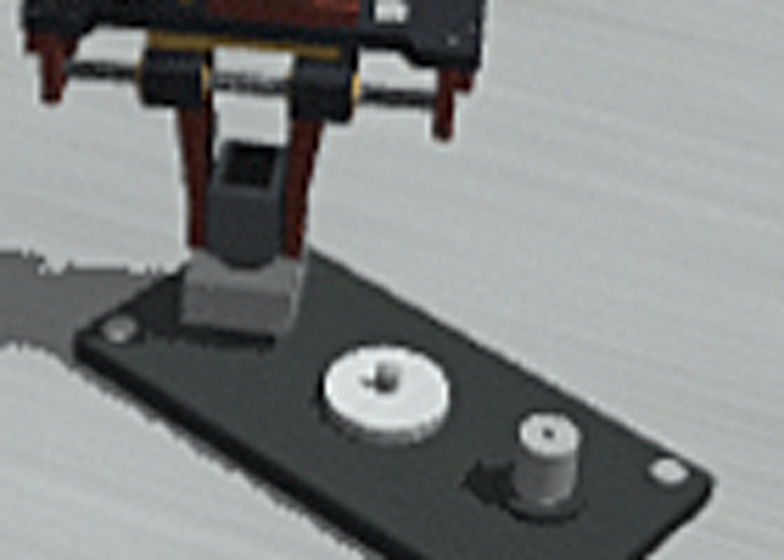

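```bash
python3 - <<'E'
from ov import *
np.set_printoptions(linewidth=250,threshold=10**6,precision=2,suppress=True)
g=cv2.cvtColor(np.load("scene6.npz")['im'],cv2.COLOR_RGB2GRAY)
print(g[212:234,278:308])
a=np.radians(16.96);X=np.array([np.cos(a),np.sin(a),0]);Y=np.array([-np.sin(a),np.cos(a),0])
for c in([.5557,.0118,.028],[.5528,.0104,.028]):
    for z in(0,.022): print(proj("scene",[np.array(c)+.023*(i*X+j*Y)+[0,0,z] for i,j in((1,1),(1,-1),(-1,-1),(-1,1))]).tolist())
E
```

```text
[[173 171 175 178 191  92  17  30  29  44  44  48  47  45  43  45  45  46  47  42  45  40  29  31  34  15 133 187 184 179]
 [175 171 170 173 186  92  21  25  24  40  49  45  49  44  47  50  45  45  45  48  44  49  26  29  35  24 118 158 187 187]
 [176 174 174 174 181 147  80  69  54  39  42  46  42  46  46  44  46  46  48  46  45  42  29  27  30  39 108  97 144 172]
 [175 175 175 177 184 186 122 103  97  70  58  44  41  45  46  44  46  44  46  45  43  60  49  39  25  50  94  61  62 108]
 [176 176 176 182 164 140 110 103 108  99  92  60  35  34  38  40  44  38  40  35  50  97  89  82  75  71  88  64  54  48]
 [152 176 189 166  93  73  99 105 106 109 109  96  71  42  34  30  28  28  45  71  88 104 106 107 106 110  98  65  62  61]
 [108 139 153 101  40  86 106 111 108 107 108 111 103  84  85  82  79  77  85 107 108 106 105 104 102 132  98  66  63  66]
 [ 79  53  28  23  36  99 109 108 109 106 109 109 113 111 116 113 112 113 110 109 106 104 104 106  98 120  80  58  59  61]
 [ 41  31  32  31  43  88  91  94  95 104 100 100 105 107 104 109 108 109 109 107 107 109 105 106  90 110  73  58  5
[... 1568 characters left out ...]
  67  63  64  60  62  62  63  60  61]]
[[301.84531637149416, 230.16574185396996], [282.4009171501906, 228.2059319243797], [284.89172054365326, 216.3814450071452], [303.7045851201217, 218.22949165327196]]
[[302.2935723379655, 222.83162718033566], [282.6027361264454, 220.87736583509098], [285.11616105493493, 209.15248642471659], [304.1574845222264, 210.9940487447165]]
[[301.76941272946965, 229.2930372022671], [282.37155501350503, 227.34137373799956], [284.85747898161173, 215.5723393427414], [303.62654305074483, 217.41293929041865]]
[[302.21541674667014, 221.965542800597], [282.57247105461227, 220.01954158563785], [285.0809188591198, 208.35060497193683], [304.0772275174266, 210.18462892256608]]
```

The bottom corners of the foot, at about (282.1,227.3) and (301.3,229.5), fall within about 0.4 px (1 mm) of a foot centred on the low post. The gauge is set squarely. On to the high post, 20 mm higher.

play_rows([
  [[0,0,-0.03,0,0,0,-1],[0,0,-0.12,0,0,0,-1],[0.03,-0.05,-0.22,0,0,0,-1],[0.1,-0.14,-0.24,0,0,0,-1],[0.2,-0.28,-0.24,0,0,0,-1],[0.3,-0.42,-0.24,0,0,0,-1],[0.39,-0.54,-0.24,0,0,0,-1],[0.45,-0.62,-0.24,0,0,0,-1],[0.469,-0.647,-0.24,0,0,0,-1],[0.469,-0.647,-0.18,0,0,0,-1],[0.469,-0.647,-0.13,0,0,0,-1],[0.469,-0.647,-0.125,0,0,0,-1],[0.469,-0.647,-0.125,0,0,0,-1],[0.469,-0.647,-0.125,0,0,0,-1]],
])

```text
time: 9.9
position: [0.6077, 0.162, 0.1068]
tool_rot: [[0.957, 0.29, 0.0], [0.29, -0.957, -0.0], [0.0, 0.0, -1.0]]
wrist_force: [-0.3, 0.4, -4.1]
finger_gap: 0.343
```

```bash
python3 - <<'E'
from ov import *
np.set_printoptions(linewidth=250,threshold=10**6,precision=2,suppress=True)
p,R=now()
im,d=robot.grab_frame("scene"); np.savez(f"scene7.npz",im=im,d=d); cv2.imwrite("pics/v7.png",cv2.resize(im[170:270,270:410,::-1],(784,560),interpolation=cv2.INTER_CUBIC))
g=cv2.cvtColor(im,cv2.COLOR_RGB2GRAY)
a=np.radians(16.96);X=np.array([np.cos(a),np.sin(a),0]);Y=np.array([-np.sin(a),np.cos(a),0])
for c in([*p[:2],p[2]-.0546],[.6041,.1618,p[2]-.0546]):
    for z in(0,.022): print(proj("scene",[np.array(c)+.023*(i*X+j*Y)+[0,0,z] for i,j in((1,1),(1,-1),(-1,-1),(-1,1))]).tolist())
print(g[238:260,332:364])
E
```

```text
t 9.9 pos [0.61 0.16 0.11] F [-0.31  0.42 -4.13] M [-0.04  0.15 -0.01] gap 0.3434 q [-0.84  0.67  0.75  1.75 -0.55  0.94 -1.14]
yaw 16.886568025226282 tilt z [ 0. -0. -1.]
[[358.0235038909808, 254.969729552411], [336.4776751777494, 252.77720515110408], [337.2813915617338, 238.91432739743595], [358.05930147105653, 240.9909976007455]]
[[359.3153460842, 247.24070072129035], [337.4630113077224, 245.0400096036014], [338.2333341742233, 231.26614908162645], [359.29311158152245, 233.34890019800955]]
[[358.42460520551174, 253.92240084943455], [336.9368888192286, 251.73923822915185], [337.7210008265632, 237.94913641369124], [358.444478349211, 240.01733790581466]]
[[359.7175637892565, 246.19960467736638], [337.9252739402805, 244.00836604064935], [338.6756521571111, 230.3082370297288], [359.67927355161174, 232.3824578248475]]
[[ 61  62  62  61  62  57  97  83  92  96  56  40  46  48  48  46  46  47  44  47  48  46  47  40  30  38  27  21  60 158 184 181]
 [ 63  60  63  60  63  55 109 108 109 107  94  71  47  32  43  42  45  48  45  46  44  41  43  42  78  89  34  40 106 180 184 179]
 [ 63  60  6
[... 1908 characters left out ...]
 65  68  69  73  72  62  62  65  60  62  62]
 [ 33  37  33  39  38  36  31  37  35  53  73  73  78  74  76  78  75  75  69  74 107  56  61  61  63  62  64  62  64  62  62  61]
 [ 40  38  34  37  40  37  34  31  36  45  75  72  76  74  75  76  75  72  75 112  93  54  60  59  62  60  61  63  61  66  62  63]
 [ 39  38  31  39  36  34  23  34  36  38  68  76  79  78  75  74  73  76 110 124  64  62  61  64  64  58  63  63  60  64  62  63]
 [ 33  40  36  36  38  39  37  34  35  36  48  75  79  79  77  74  74 106 122 100  58  60  57  64  64  64  62  63  63  63  60  61]
 [ 35  32  40  38  36  37  37  33  33  31  37  51  64  77  86  87 120  93  71  65  60  59  53  62  64  61  63  61  64  62  61  62]]
```

View pics/v7.png

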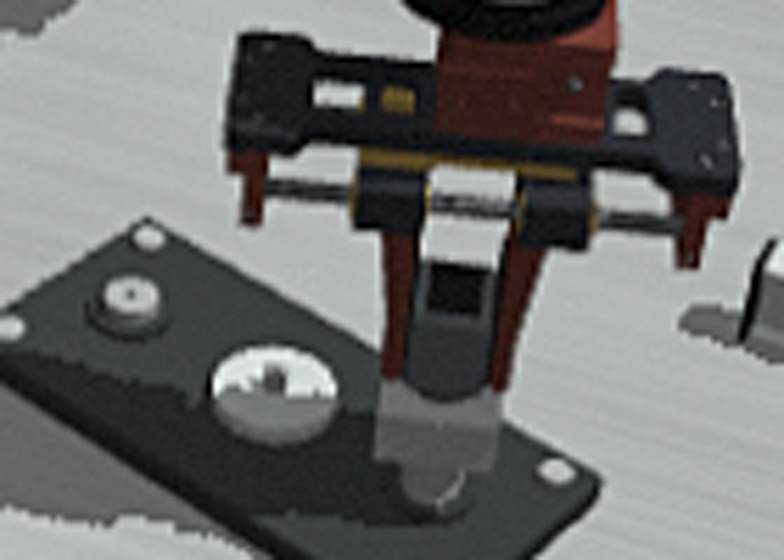

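The scene view shows the gauge about 4 mm above the high post and roughly 0.7 px (about 1.3 mm) short in y. I'll correct that and touch down.

play_rows([
  [[0,-0.006,0.005,0,0,0,-1],[0,-0.006,0.01,0,0,0,-1],[0,-0.006,0.015,0,0,0,-1],[0,-0.006,0.018,0,0,0,-1],[0,-0.006,0.02,0,0,0,-1],[0,-0.006,0.022,0,0,0,-1]],
])

```text
time: 10.55
position: [0.6072, 0.1641, 0.1026]
tool_rot: [[0.956, 0.292, 0.0], [0.292, -0.956, 0.0], [0.0, -0.0, -1.0]]
wrist_force: [-1.8, 0.6, 4.1]
finger_gap: 0.347
```

play_rows([
  [[0,0,0.002,0,0,0,-1],[0,0,0.002,0,0,0,-1],[0,0,0.002,0,0,0,-1],[0,0,0.002,0,0,0,-1],[0,0,0.002,0,0,0,-1],[0,0,0.002,0,0,0,-1],[0,0,0.002,0,0,0,-1]],
])

```text
time: 11.25
position: [0.6073, 0.1641, 0.1026]
tool_rot: [[0.957, 0.292, 0.0], [0.292, -0.957, 0.001], [0.0, -0.001, -1.0]]
wrist_force: [-2.1, -0.7, 4.2]
finger_gap: 0.349
```

```bash
python3 - <<'E'
from ov import *
np.set_printoptions(linewidth=250,threshold=10**6,precision=4,suppress=True)
p,R=now()
im,d=robot.grab_frame("scene"); np.savez(f"scene8.npz",im=im,d=d); cv2.imwrite("pics/v8.png",cv2.resize(im[170:270,270:410,::-1],(784,560),interpolation=cv2.INTER_CUBIC))
g=cv2.cvtColor(im,cv2.COLOR_RGB2GRAY)
a=np.radians(16.96);X=np.array([np.cos(a),np.sin(a),0]);Y=np.array([-np.sin(a),np.cos(a),0])
print(proj("scene",[np.array([.6041,.1618,.048])+.023*(i*X+j*Y) for i,j in((1,1),(1,-1),(-1,-1),(-1,1))]).tolist())
print(g[248:258,332:364])
E
```

```text
t 11.25 pos [0.6073 0.1641 0.1026] F [-2.08 -0.74  4.17] M [-0.05  0.93 -0.03] gap 0.3491 q [-0.84  0.67  0.75  1.76 -0.56  0.93 -1.14]
yaw 16.96064338895698 tilt z [ 0.0002  0.0007 -1.    ]
[[358.17878165480647, 255.38578687518748], [336.748993579371, 253.20423776754978], [337.5393708559405, 239.39831626668203], [358.20952188754336, 241.4653027547775]]
[[37 36 36 33 35 36 90 87 91 79 79 81 81 84 78 82 80 78 78 80 81 82 80 85 85 86 88 89 61 56 60 55]
 [38 37 38 36 31 43 92 87 83 81 78 81 85 81 78 84 82 83 82 81 82 77 80 78 80 77 78 78 58 61 65 58]
 [34 40 39 32 35 57 92 85 78 79 80 86 82 80 80 79 83 82 79 82 79 83 81 81 80 80 83 79 59 59 62 63]
 [35 38 35 35 32 61 92 81 80 88 85 89 83 83 80 78 79 80 78 80 82 80 84 82 79 80 85 78 57 61 60 64]
 [38 35 36 38 29 76 90 84 89 90 88 82 80 83 80 82 84 81 80 81 83 80 79 81 79 87 87 72 60 61 62 63]
 [36 40 35 36 32 62 65 62 75 83 85 80 80 80 82 79 82 80 82 79 81 80 80 80 84 85 87 65 64 62 64 60]
 [31 37 35 37 34 40 39 31 43 62 76 75 76 77 76 80 82 79 83 82 83 80 83 86 84 86 85 64 57 63 62 61]
 [35 40 37 39 38 32 30 33 33 50 72 70 77 78 76 78 79 78 75 77 90 69 78 84 84 87 86 58 61 63 65 60]
 [39 39 36 34 41 38 33 36 34 47 72 80 75 77 73 78 75 72 74 72 93 59 65 67 68 68 68 64 64 62 62 60]
 [38 35 40 38 37 40 28 31 34 36 72 77 77 77 75 79 74 78 70 73 70 61 61 59 64 59 62 62 60 61 62 63]]
```

View pics/v8.png

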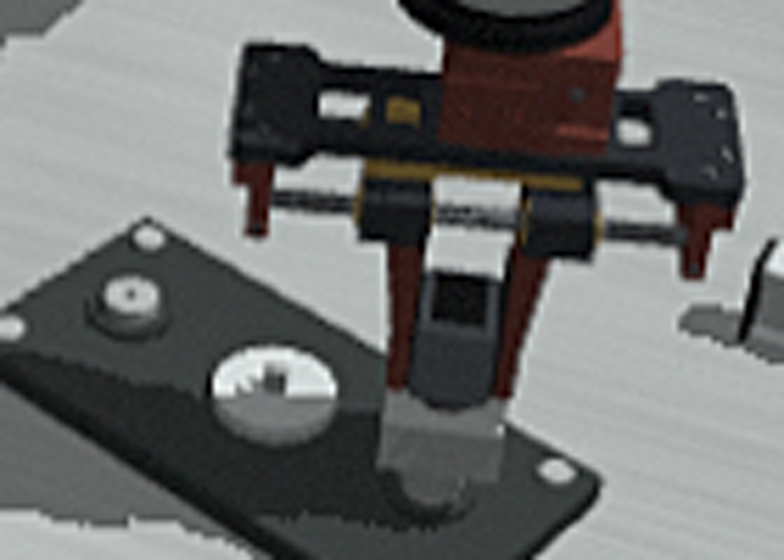

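The corners at (336.9,253.2) match the centred prediction (336.75,253.2). The contact is 20.1 mm above the low post, as it should be. The midpoint of the two contacts puts the pin at TCP (0.5814, 0.0881). I'll move to just above it.

play_rows([
  [[0,0,-0.03,0,0,0,-1],[0,0,-0.1,0,0,0,-1],[-0.02,0.03,-0.15,0,0,0,-1],[-0.08,0.11,-0.15,0,0,0,-1],[-0.15,0.21,-0.15,0,0,0,-1],[-0.21,0.29,-0.15,0,0,0,-1],[-0.235,0.3255,-0.12,0,0,0,-1],[-0.235,0.3255,-0.04,0,0,0,-1],[-0.235,0.3255,0.02,0,0,0,-1],[-0.235,0.3255,0.034,0,0,0,-1],[-0.235,0.3255,0.034,0,0,0,-1],[-0.235,0.3255,0.034,0,0,0,-1]],
])

```text
time: 12.5
position: [0.5815, 0.0886, 0.0949]
tool_rot: [[0.956, 0.293, -0.0], [0.293, -0.956, -0.0], [-0.0, 0.0, -1.0]]
wrist_force: [0.3, 0.4, -3.7]
finger_gap: 0.349
```

```bash
python3 - <<'E'
from ov import *
np.set_printoptions(linewidth=250,threshold=10**6,precision=4,suppress=True)
p,R=now()
im,d=robot.grab_frame("scene"); np.savez(f"scene9.npz",im=im,d=d); cv2.imwrite("pics/v9.png",cv2.resize(im[170:270,250:390,::-1],(784,560),interpolation=cv2.INTER_CUBIC))
g=cv2.cvtColor(im,cv2.COLOR_RGB2GRAY)
a=np.radians(16.96);X=np.array([np.cos(a),np.sin(a),0]);Y=np.array([-np.sin(a),np.cos(a),0])
q=[np.array([.5787,.0865,p[2]-.0546])+.023*(i*X+j*Y) for i,j in((1,1),(1,-1),(-1,-1),(-1,1))]
print(proj("scene",q).tolist()); x,y=np.floor(proj("scene",q).min(0)).astype(int)-5
print(x,y);print(g[y+8:y+27,x:x+34])
E
```

```text
t 12.5 pos [0.5815 0.0886 0.0949] F [ 0.29  0.39 -3.66] M [-0.05  0.1  -0.07] gap 0.3485 q [-0.76  0.62  0.75  1.87 -0.55  0.87 -1.02]
yaw 17.011796037826027 tilt z [-0.0001 -0.0004 -1.    ]
[[328.913267933949, 241.11433289004611], [308.48088878067045, 239.04108202561457], [310.19283178312827, 226.3118585536081], [329.9295700731192, 228.27028169791384]]
303 221
[[ 35  33  37  36  34  32  42 105 106 104 105 102 108 111  96  80  69  67  56  49  72  89  98 104 106 101 107 102  78 111 156 192 187 184]
 [ 37  32  37  37  35  25  66 108 109 106 106 107 110 109 109 113 102 101  95  92 109 108 105 105 104 105 105  91  55  47  85 145 176 192]
 [ 35  37  37  38  32  29  77  99  96 125 108 102 107 107 109 108 111 111 111 109 108 109 107 105 103 104 108  94  62  56  53  45 110 149]
 [ 37  34  39  33  39  31  66  81  83 119  97  88  93  92  93 108 100 104 103 103 106 108 105 108 106 107 109  99  64  57  62  54  50  63]
 [ 36  38  37  37  34  32  73  83  86  78  73  75  76  77  80  93  84  87  90  89  90  96  96  96 101 102 105  84  59  63  63  61  58  56]
 [ 37  38  37  37  33  29  81  87  88  78
[... 1205 characters left out ...]
 60]
 [ 39  39  35  34  28  66  85 101 122 122 121 120 117 117 120 119 118 117 117 115 108 166 219 220 226 219 152  64  60  63  62  62  62  66]
 [ 34  34  37  37  32  44  75  77  99 110 118 119 117 115 116 110 110 109 116 118 109 176 225 223 182 171 103  58  59  63  63  62  63  58]
 [ 32  34  35  32  37  29  54  74  84  87  99 117 167 183 124 186 192 194 142 119 109 169 182 184 136 121  68  60  64  65  61  64  62  57]
 [ 54  52  55  56  54  38  31  42  74  91  84 101 150 168 106 184 191 194 135 115 116 110 125 139 122  81  60  60  59  62  61  64  64  63]
 [ 64  69  67  67  68  56  52  48  61  66  67  76  86  88  90 110 114 119 115 117 127 150 119 104  78  59  62  62  62  64  62  64  62  63]]
```

View pics/v9.png

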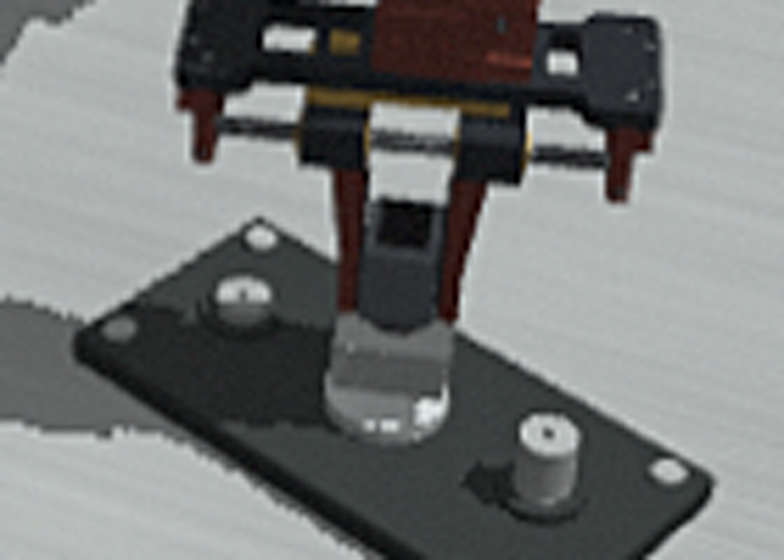

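The gauge is positioned over the pad. I'll lower it slowly; if it misses the bore, the foot should touch the pin tip at TCP z of 0.0906.

play_rows([
  [[0,0,0.01,0,0,0,-1],[0,0,0.016,0,0,0,-1],[0,0,0.022,0,0,0,-1],[0,0,0.026,0,0,0,-1],[0,0,0.03,0,0,0,-1],[0,0,0.03,0,0,0,-1]],
])

```text
time: 13.15
position: [0.5812, 0.0881, 0.089]
tool_rot: [[0.956, 0.292, -0.0], [0.292, -0.956, 0.0], [-0.0, -0.0, -1.0]]
wrist_force: [-0.3, -0.0, -3.0]
finger_gap: 0.345
```

Below the pin tip with no contact force, so the bore is over the pin. I'll continue to just above the pad.

play_rows([
  [[0,0,0.006,0,0,0,-1],[0,0,0.012,0,0,0,-1],[0,0,0.018,0,0,0,-1],[0,0,0.024,0,0,0,-1],[0,0,0.03,0,0,0,-1],[0,0,0.036,0,0,0,-1],[0,0,0.042,0,0,0,-1],[0,0,0.045,0,0,0,-1],[0,0,0.045,0,0,0,-1]],
])

```text
time: 14.05
position: [0.5812, 0.0881, 0.0799]
tool_rot: [[0.956, 0.292, -0.0], [0.292, -0.956, -0.0], [-0.0, 0.0, -1.0]]
wrist_force: [0.2, 0.8, -3.4]
finger_gap: 0.344
```

Dropped on freely. Now I'll press the pad down.

play_rows([
  [[0,0,0.006,0,0,0,-1],[0,0,0.011,0,0,0,-1],[0,0,0.016,0,0,0,-1],[0,0,0.021,0,0,0,-1],[0,0,0.026,0,0,0,-1],[0,0,0.03,0,0,0,-1],[0,0,0.034,0,0,0,-1],[0,0,0.034,0,0,0,-1]],
])

```text
time: 14.85
position: [0.5815, 0.0881, 0.0739]
tool_rot: [[0.957, 0.292, 0.0], [0.292, -0.957, 0.001], [0.001, -0.0, -1.0]]
wrist_force: [-3.3, 0.8, 8.8]
finger_gap: 0.343
```

play_rows([
  [[0,0,0.003,0,0,0,-1],[0,0,0.006,0,0,0,-1],[0,0,0.009,0,0,0,-1],[0,0,0.011,0,0,0,-1],[0,0,0.011,0,0,0,-1]],
])

```text
time: 15.35
position: [0.5816, 0.0882, 0.0725]
tool_rot: [[0.957, 0.292, 0.001], [0.292, -0.957, 0.001], [0.001, -0.001, -1.0]]
wrist_force: [-6.1, -0.4, 16.3]
finger_gap: 0.345
```

play_rows([
  [[0,0,0.002,0,0,0,-1],[0,0,0.004,0,0,0,-1],[0,0,0.004,0,0,0,-1],[0,0,0.004,0,0,0,-1],[0,0,0.004,0,0,0,-1]],
], force=55)

```text
time: 15.85
position: [0.5816, 0.0881, 0.0725]
tool_rot: [[0.957, 0.291, 0.001], [0.291, -0.957, 0.002], [0.001, -0.002, -1.0]]
wrist_force: [-8.2, -0.8, 23.0]
finger_gap: 0.34
```

```bash
python3 - <<'E'
from ov import *
np.set_printoptions(linewidth=250,precision=4,suppress=True)
p,R=now()
im,d=robot.grab_frame("scene"); cv2.imwrite("pics/v10.png",cv2.resize(im[170:270,250:390,::-1],(784,560),interpolation=cv2.INTER_CUBIC)); cv2.imwrite("pics/s10.png",im[:,:,::-1])
now()
E
```

```text
t 15.85 pos [0.5816 0.0881 0.0725] F [-8.23 -0.78 22.98] M [ 0.01  2.19 -0.08] gap 0.3395 q [-0.74  0.65  0.72  1.88 -0.58  0.83 -0.99]
yaw 16.94549650913843 tilt z [ 0.0008  0.002  -1.    ]
t 15.9 pos [0.5816 0.0881 0.0725] F [-8.14 -0.14 24.02] M [ 0.02  2.2  -0.03] gap 0.3426 q [-0.74  0.65  0.72  1.88 -0.58  0.83 -0.99]
yaw 16.943429833853223 tilt z [ 0.0009  0.0021 -1.    ]
```

View pics/v10.png

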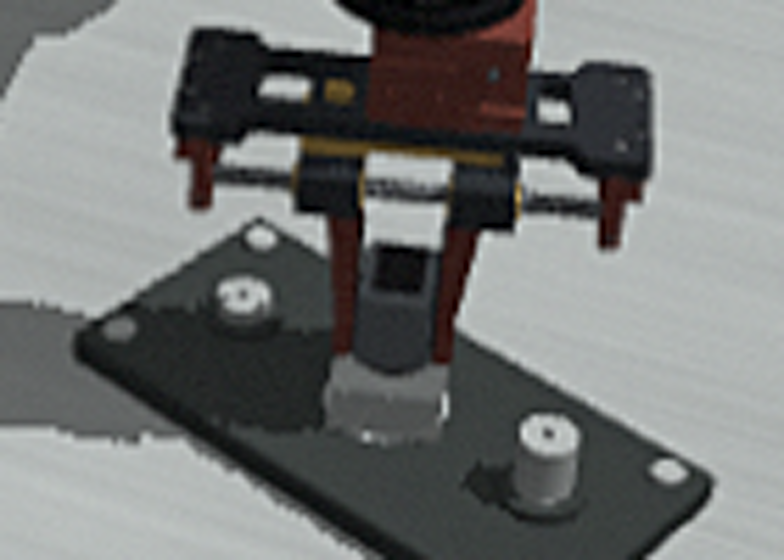

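View pics/s10.png

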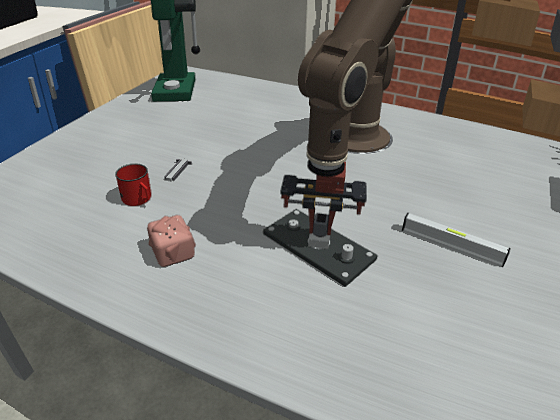

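The view shows the gauge down over the pin, with its foot at (388,405) in the crop. The mug, cobble, level and plug set are where they were. z stayed at 0.0725 while the push rose to about 27 N, so the pad is on its stop. I'll hand it in.

```bash
python3 -c "
from plan import *
robot.close_job(); now()"
```

```text
the job is handed in; nothing more can be done
the job is handed in; nothing more can be done
```

The job is done and handed in at about 16 s of the 48 s allowed. The gauge is over the locating pin with the sprung pad fully home, still gripped, upright and pushed down.

- **Low post:** the foot touched down at TCP z 0.0825, where a post top at 28 mm puts it. I held it there for more than 0.6 s. In the scene camera the foot was within about 1 mm of centre.
- **High post:** contact came at z 0.1026, 20.1 mm above the low one (20 mm expected). I held it for 0.7 s, with the foot centred to less than 1 mm in the same view.
- **Pin and pad:** the gauge dropped over the pin with no contact force. I then pressed it to z 0.0725, against 0.0726 expected with the pad on its stop.
- **Last checks:** raising the push from about 20 N to 27 N did not change z. Tilt was about 0.1° and the grip held at a 30 mm gap. In the last picture the mug, cobble, level and plug set look unmoved.

**Disagreements:** the triangulated heights read 2–3 mm high on every object, and the two cameras differed by about 3 mm in x on the plate and about 5 mm on the gauge. I therefore took the gauge's height under the tool from where it stood on the bench, and checked the centring on the posts in the scene camera alone. The arm hid the gauge from the top camera when I looked above it and above the low post, so I did not use that camera after that. A sideways force of about 8 N remains at the end from the push.

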